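# Load the shaker with the red-capped culture flasks

## Robot

A 6-joint arm with a two-finger parallel gripper is mounted at the origin on the work surface. World frame = base frame: x ahead of the robot, y to its left, z up, the work surface at z = 0. Lengths are in m, angles in rad, forces in N, time in s.
With the tool pointing down it reaches from about 0.3 to 0.85 m from the base axis. Payload 5.4 kg.
Tool frame: the origin (TCP) lies between the finger pads; the fingertips stand 11 mm ahead of it and the grasp point (between the pads) lies 8 mm behind it; z points along the fingers, y is the line along which they close (so a half turn about z gives the same grasp; the last joint's range is limited). The gripper opens to 85 mm and grips with 20 to 120 N. Pads are 22 mm wide; open, the fingers measure 114 mm over their backs; the gripper's body (76 mm by 85 mm) begins 54 mm behind the grasp point. The pads swing forward as they close: fully open they stand 13 mm farther back than shut.
Start: joints at [-1.492, 0.158, 1.597, -0, 1.386, -0.21], TCP at [0.164, -0.551, 0.242] pointing down, gripper open.
Joint ranges: [-2.91, 2.91], [-0.94, 2.29], [0.18, 2.7], [-1.29, 4.43], [0.17, 2.64], [-3, 3]. Speed limits (rad/s): [2.57, 2.57, 3.14, 3.14, 3.14, 3.14].

## Interface

Orientations are given as a rotation vector (axis times angle).
In Python, from station import r gives the robot as it stands.
- The arm moves only by the shell command python3 nudge.py 'ROWS' [FORCE]. ROWS is 1 to 5 rows, one to a line, with the numbers parted by commas; each row has 5 numbers: dx, dy, dz in units of 25 mm, then a turn about the tool's z in units of 0.05 rad, then the opening from 0.0 (shut) to 1.0 (fully open); each row is the pose to reach, as a shift and turn from the pose commanded when the command began, along the tool's axes at that moment; what a row does not reach only later rows make up. A row lasts 1/8 s, in which the tool goes at most 0.0625 m and 0.188 rad, less where a joint would pass 70% of its speed; a pose out of reach is approached as far as the arm can. The fingers move at their own pace and stop on an object; FORCE is the grip in N (left out, the last holds). Time passes only in rows, so rows that do not move let the fingers close. It prints the time, the measured TCP pose, the force, the opening and the grip force at its end. Input that does not fit is refused with a message, and nothing moves.
- r.observe(): the state, without advancing time (a new reading comes with each control period).
- r.camera(name): name is "side" or "top" or "wrist"; returns the picture (480x640x3 uint8, blue, green, red); there is no depth.
- r.camera_model(name): a dict with "vertical_fov" (degrees; the focal length in pixels is half the picture's height over the tangent of half this angle, whatever the lens; pixels are square), "cx", "cy" (the principal point, pixels), "xyz" and "attitude" of the camera in the world; the wrist camera has in their place "T_tool_cam" (4x4, takes a point from camera to tool coordinates, whose origin is the TCP and whose axes are the flange's). Camera axes: x right, y down, z forward; pixel columns grow to the right and rows downward; lengths in m; the calibration is good to about 2 mm. A picture is of the moment at which its call begins: read the wrist's pose just before it. camera_model takes no time and is no camera call.
- r.close_job(): hands the job in; it is judged then, once.
The state is a dict: "time": time; "joint_pos": joint angles; "qvel": joint speeds; "joint_efforts": joint torques, N m; "tool_pos": TCP position; "ee_rot": TCP orientation; "contact_force": force on the tool from outside, world axes, zero at the start; "torque": the same for the moment, N m; "width": opening from 0.0 (shut) to 1.0 (fully open); "grip_force": force on a finger pad.
Only numpy, scipy, OpenCV 4.12 (cv2) and the standard library are available. Lean on these libraries where they do the work, as an engineer would, in place of code of your own. Each camera call takes 0.05 s, during which the arm holds its last target. There are 200 camera calls.

## Task

Load the orbital shaker: stand each of the four red-capped flasks in the clamp made for its size, smallest flask in the smallest clamp up to largest in the largest, upright and right down on the clamp's base plate. They are glass, so set them down gently, never letting one fall or tip over, and leave the two blue-capped flasks standing where they are on the bench.

Things in the scene. Friction and masses are not known exactly. Their poses are not given: they have to be found in the camera images.
- flask_25_red: loose 25 ml conical flask, bluish glass, red screw cap: base 42 mm across, 80 mm tall with cap; cap a cylinder 30 mm across, 20 mm high, its top is the flask's top (small white vent disc on it); neck 22 mm across; 45 g (-20 to +25 %). Origin: centre of the underside, z up; round, yaw means nothing. Starts on the bench. The smallest of the four red-capped flasks.
- flask_50_red: loose 50 ml conical flask, bluish glass, red screw cap: base 51 mm across, 96 mm tall with cap; cap a cylinder 35 mm across, 22 mm high, its top is the flask's top (small white vent disc on it); neck 26 mm across; 70 g (-20 to +25 %). Origin: centre of the underside, z up; round, yaw means nothing. Starts on the bench. The second smallest of the four red-capped flasks.
- flask_100_red: loose 100 ml conical flask, bluish glass, red screw cap: base 64 mm across, 118 mm tall with cap; cap a cylinder 40 mm across, 24 mm high, its top is the flask's top (small white vent disc on it); neck 30 mm across; 120 g (-20 to +25 %). Origin: centre of the underside, z up; round, yaw means nothing. Starts on the bench. The second largest of the four red-capped flasks.
- flask_250_red: loose 250 ml conical flask, bluish glass, red screw cap: base 85 mm across, 155 mm tall with cap; cap a cylinder 47 mm across, 26 mm high, its top is the flask's top (small white vent disc on it); neck 36 mm across; 240 g (-20 to +25 %). Origin: centre of the underside, z up; round, yaw means nothing. Starts on the bench. The largest of the four red-capped flasks.
- flask_50_blue: loose 50 ml conical flask, bluish glass, blue screw cap: base 51 mm across, 96 mm tall with cap; cap a cylinder 35 mm across, 22 mm high, its top is the flask's top (small white vent disc on it); neck 26 mm across; 70 g (-20 to +25 %). Origin: centre of the underside, z up; round, yaw means nothing. Starts on the bench. Not for the shaker; it stays on the bench.
- flask_100_blue: loose 100 ml conical flask, bluish glass, blue screw cap: base 64 mm across, 118 mm tall with cap; cap a cylinder 40 mm across, 24 mm high, its top is the flask's top (small white vent disc on it); neck 30 mm across; 120 g (-20 to +25 %). Origin: centre of the underside, z up; round, yaw means nothing. Starts on the bench. Not for the shaker; it stays on the bench.
- clamp_25: 25 ml flask clamp, smallest of four, fixed on the shaker's platform (270 mm square plate, 98 mm above the bench; clamps in a square 125 mm apart, turned up to 0.25 rad, corners vary): round base plate 3 mm thick, four steel prongs, 52 mm clear across between the prongs, black tips flared out, ending 34 mm above the platform. Origin: centre of the plate's underside, z up.
- clamp_50: 50 ml flask clamp, second smallest of four, fixed on the shaker's platform (270 mm square plate, 98 mm above the bench; clamps in a square 125 mm apart, turned up to 0.25 rad, corners vary): round base plate 3 mm thick, four steel prongs, 61 mm clear across between the prongs, black tips flared out, ending 37 mm above the platform. Origin: centre of the plate's underside, z up.
- clamp_100: 100 ml flask clamp, second largest of four, fixed on the shaker's platform (270 mm square plate, 98 mm above the bench; clamps in a square 125 mm apart, turned up to 0.25 rad, corners vary): round base plate 3 mm thick, four steel prongs, 74 mm clear across between the prongs, black tips flared out, ending 42 mm above the platform. Origin: centre of the plate's underside, z up.
- clamp_250: 250 ml flask clamp, largest of four, fixed on the shaker's platform (270 mm square plate, 98 mm above the bench; clamps in a square 125 mm apart, turned up to 0.25 rad, corners vary): round base plate 3 mm thick, four steel prongs, 95 mm clear across between the prongs, black tips flared out, ending 49 mm above the platform. Origin: centre of the plate's underside, z up.

How it is judged:
At the end, for the whole second after the job is handed in: Each red-capped flask stands in the clamp of its size: axis within 10 mm of the clamp centre, underside 0 to 7 mm above the platform, tilt under 0.1 rad. The two blue-capped flasks stand upright within 40 mm of their starts. All are released and at rest (horizontal distance between flask_25_red and clamp_25 below 0.01 m and z of flask_25_red in the frame of clamp_25 between 0 and 0.007 m and angle between each of flask_25_red, flask_50_red, flask_100_red, flask_250_red, flask_50_blue, flask_100_blue's own z axis and vertical below 0.1 rad and horizontal distance between flask_50_red and clamp_50 below 0.01 m and z of flask_50_red in the frame of clamp_50 between 0 and 0.007 m and horizontal distance between flask_100_red and clamp_100 below 0.01 m and z of flask_100_red in the frame of clamp_100 between 0 and 0.007 m and horizontal distance between flask_250_red and clamp_250 below 0.01 m and z of flask_250_red in the frame of clamp_250 between 0 and 0.007 m and distance of each of flask_50_blue, flask_100_blue from where it was at the start of the episode below 0.04 m and linear speed of each of flask_25_red, flask_50_red, flask_100_red, flask_250_red, flask_50_blue, flask_100_blue below 0.02 m/s); the robot touches nothing.
It fails at once if a flask is dropped or flung: it moves faster than 0.6 m/s while no finger touches it ((contact force between the fingers and flask_25_red below 0.01 N and linear speed of flask_25_red above 0.6 m/s) or (contact force between the fingers and flask_50_red below 0.01 N and linear speed of flask_50_red above 0.6 m/s) or (contact force between the fingers and flask_100_red below 0.01 N and linear speed of flask_100_red above 0.6 m/s) or (contact force between the fingers and flask_250_red below 0.01 N and linear speed of flask_250_red above 0.6 m/s) or (contact force between the fingers and flask_50_blue below 0.01 N and linear speed of flask_50_blue above 0.6 m/s) or (contact force between the fingers and flask_100_blue below 0.01 N and linear speed of flask_100_blue above 0.6 m/s)).
It fails at once if a flask is tipped over (more than 0.8 rad) (angle between any of flask_25_red, flask_50_red, flask_100_red, flask_250_red, flask_50_blue, flask_100_blue's own z axis and vertical above 0.8 rad).
It fails at once if a blue-capped flask is moved more than 40 mm from its place (distance of any of flask_50_blue, flask_100_blue from where it was at the start of the episode above 0.04 m).
It also fails if it takes over 120 s, if anything falls off the work surface, if the arm or the gripper's body presses on something with over 40 N, if the wrist force passes 120 N, or if a joint passes its speed limit or range.

## Working session

There is one attempt and no reset: what is moved stays moved. The work goes in short steps, Python scripts to look and compute and a shell command to move; the robot and the scene stay as the last step left them, time stands still between calls to the robot, and variables do not carry over. Pictures are saved under pics/ and viewed, at most 14 in all, crops included, and the job is handed in when it is done.

```bash
ls; mkdir -p pics; python3 - <<'E'
from station import r
import cv2
for n in ("top","side"):
    im=r.camera(n); cv2.imwrite(f"pics/{n}0.png",im); print(n,r.camera_model(n))
print(r.camera_model("wrist")); print(r.observe())
E
```

```text
nudge.py
pics
station.py
top {'vertical_fov': 48.23751771864557, 'cx': 329.06441078649226, 'cy': 235.92146684499215, 'xyz': array([0.45674525, 0.00400713, 0.97150226]), 'attitude': array([-2.17554001,  2.2001168 , -0.07408251])}
side {'vertical_fov': 50.17596297092301, 'cx': 330.4113264764313, 'cy': 236.88624056174547, 'xyz': array([0.16605975, 0.81842429, 0.78711488]), 'attitude': array([-0.52352949,  2.61347361, -1.2815532 ])}
{'vertical_fov': 64.52726945741482, 'cx': 321.0547226456366, 'cy': 245.51737428616002, 'T_tool_cam': array([[ 1.78217093e-04, -9.58258851e-01, -2.85901981e-01,
         7.27765446e-02],
       [ 9.99999942e-01,  2.53398097e-04, -2.25965161e-04,
         1.83086413e-04],
       [ 2.88980133e-04, -2.85901924e-01,  9.58258841e-01,
        -1.31671537e-01],
       [ 0.00000000e+00,  0.00000000e+00,  0.00000000e+00,
         1.00000000e+00]])}
{'time': 0.1, 'joint_pos': array([-1.49209511e+00,  1.59022469e-01,  1.59812046e+00,  2.55269248e-05,
        1.38621208e+00, -2.10084507e-01]), 'qvel': array([ 0.00118135, -0.00199507, -0.00485576, -0.00012296, -0.0001204 ,
        0.00029301]), 'joint_efforts': array([ 4.27193027e-04, -3.96989572e+01, -3.32338071e+01, -3.19706360e-04,
        4.17860007e-03, -2.13672399e-05]), 'tool_pos': array([ 0.16370614, -0.55064908,  0.24138779]), 'ee_rot': array([-3.10716194e+00, -4.51788789e-01, -2.20925032e-04]), 'contact_force': array([0.36426634, 0.4571075 , 0.14215636]), 'torque': array([ 0.01093564, -0.03115244, -0.02717591]), 'grip_force': 0.0, 'width': 0.9977663331979697}
```
View pics/top0.png

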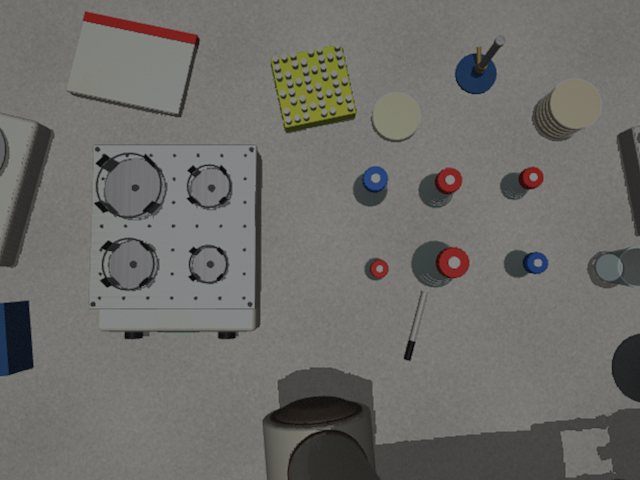

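View pics/side0.png

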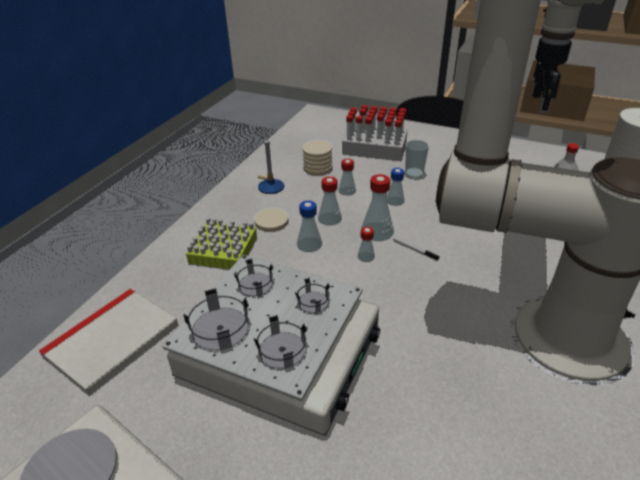

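```bash
python3 - <<'E'
import cv2
im=cv2.imread("pics/top0.png")
cv2.imwrite("pics/c1.png",cv2.resize(im[140:310,85:260],None,fx=3.5,fy=3.5,interpolation=cv2.INTER_CUBIC))
cv2.imwrite("pics/c2.png",cv2.resize(im[160:290,355:555],None,fx=4,fy=4,interpolation=cv2.INTER_CUBIC))
E
```

View pics/c1.png

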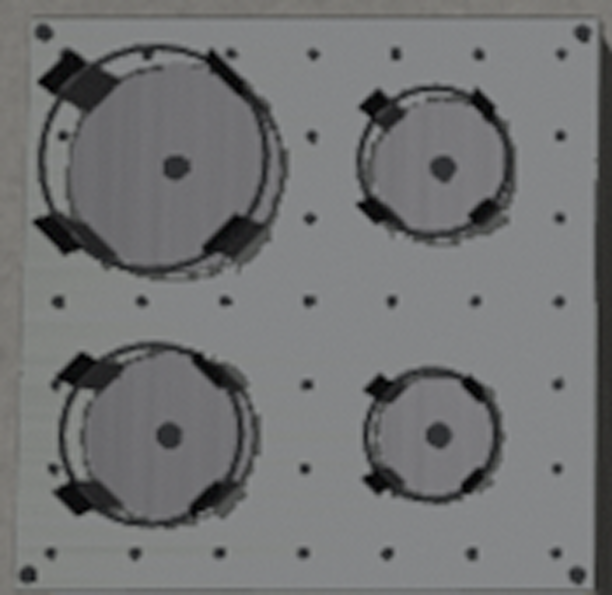

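View pics/c2.png

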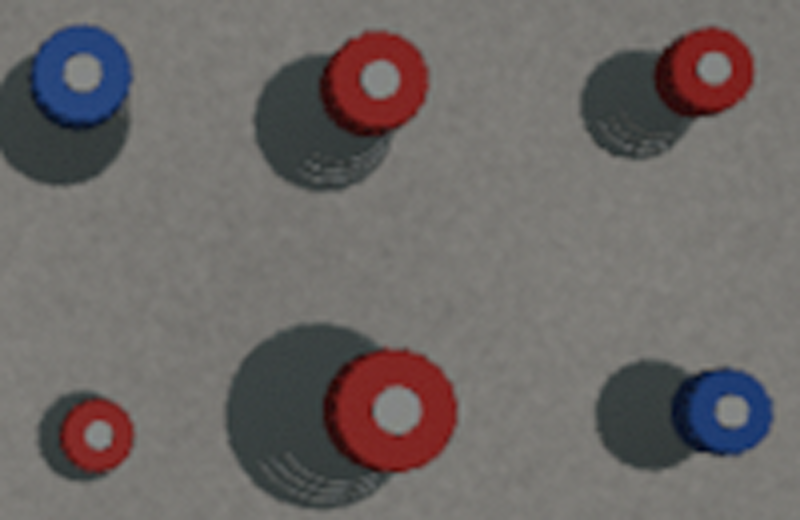

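```bash
cat > h.py <<'E'
import numpy as np, cv2
from scipy.spatial.transform import Rotation as R
from station import r
def f(m): return 240/np.tan(np.radians(m["vertical_fov"]/2))
def pose(m,s=None):
    if "xyz" in m: return R.from_rotvec(m["attitude"]).as_matrix(), np.array(m["xyz"])
    T=np.array(m["T_tool_cam"]); Rt=R.from_rotvec(s["ee_rot"]).as_matrix()
    return Rt@T[:3,:3], s["tool_pos"]+Rt@T[:3,3]
def back(m,u,v,z,s=None):
    Rc,p=pose(m,s); d=Rc@np.array([(u-m["cx"])/f(m),(v-m["cy"])/f(m),1]); return p+d*(z-p[2])/d[2]
def proj(m,P,s=None):
    Rc,p=pose(m,s); q=Rc.T@(np.array(P)-p); return np.array([m["cx"]+f(m)*q[0]/q[2], m["cy"]+f(m)*q[1]/q[2]])
def go(P,ax=None):
    "shift in tool axes to reach P; ax: heading (rad) wanted for tool x"
    s=r.observe(); M=R.from_rotvec(s["ee_rot"]).as_matrix()
    h=np.arctan2(M[1,0],M[0,0]); print("tcp",s["tool_pos"].round(4),"heading x",h.round(3),"tilt",M[:2,2].round(4),"d",(M.T@(np.array(P)-s["tool_pos"])).round(4),"turn",None if ax is None else round(h-ax,3))
E
python3 - <<'E'
from h import *
m=r.camera_model("top"); ms=r.camera_model("side")
D=dict(r100=(380,79,.118),r50=(713,68,.096),r25=(98,435,.08),r250=(397,410,.155),b100=(82,72,.118),b50=(732,411,.096))
C=dict(c250=(176,167),c50=(443,168),c100=(169,436),c25=(439,435))
im=cv2.imread("pics/side0.png"); im=cv2.resize(im,None,fx=4,fy=4,interpolation=cv2.INTER_CUBIC)
def mark(P):
    u,v=(proj(ms,P)+.5)*4-.5; cv2.drawMarker(im,(int(round(u)),int(round(v))),(0,255,0),cv2.MARKER_CROSS,14,1)
for k,(x,y,z) in D.items():
    P=back(m,(x+.5)/4-.5+355,(y+.5)/4-.5+160,z); print(k,P.round(4)); mark(P)
for k,(x,y) in C.items():
    P=back(m,(x+.5)/3.5-.5+85,(y+.5)/3.5-.5+140,.101); print(k,P.round(4)); mark(P)
a=im[560:1000,1120:1720]; b=im[1020:1460,700:1400]
b=cv2.resize(b,(600,377)); 
cv2.imwrite("pics/s1.png",a); cv2.imwrite("pics/s2.png",im[1020:1480,720:1360])
go([.5,-.25,.25],0)
E
```

```text
r100 [ 0.6028 -0.1919  0.118 ]
r50 [ 0.6096 -0.3344  0.096 ]
r25 [ 0.4615 -0.0796  0.08  ]
r250 [ 0.4693 -0.1865  0.155 ]
b100 [ 0.6069 -0.0722  0.118 ]
b50 [ 0.4682 -0.3369  0.096 ]
c250 [0.5982 0.3198 0.101 ]
c50 [0.5964 0.1949 0.101 ]
c100 [0.4726 0.3214 0.101 ]
c25 [0.4716 0.1964 0.101 ]
tcp [ 0.1637 -0.5506  0.2414] heading x 0.289 tilt [-0.0001  0.0018] d [ 0.408  -0.1924 -0.0081] turn 0.289
```

View pics/s1.png

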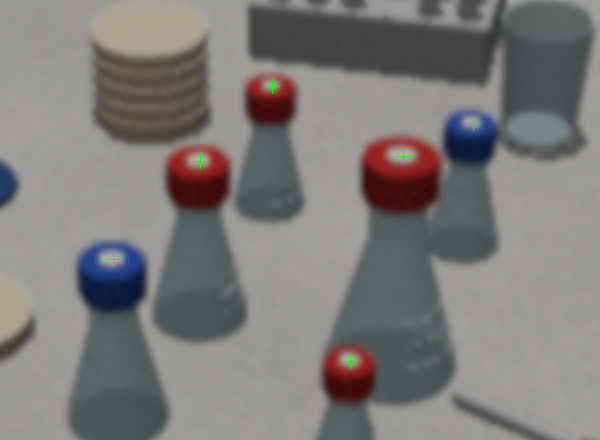

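View pics/s2.png

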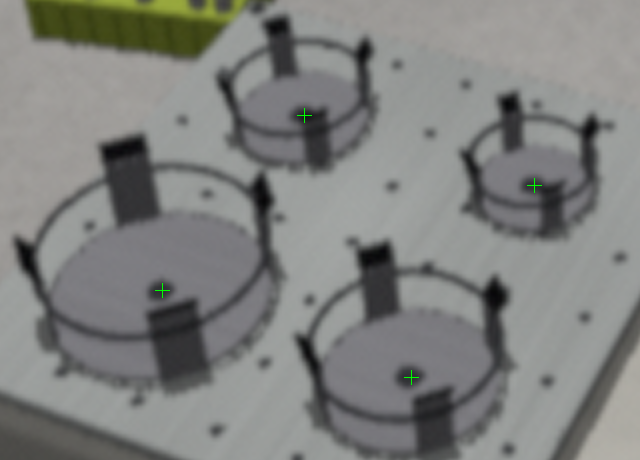

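The manual's scale: shifts go in units of 25 mm and turns go in units of 0.05 rad. Converting my numbers, 0.42 m is 16.8, -0.367 m is -14.68, 0.289 rad is 5.78.

```bash
python3 nudge.py '16.8,-14.68,0,5.78,1
16.8,-14.68,0,5.78,1
16.8,-14.68,0,5.78,1
16.8,-14.68,0,5.78,1
16.8,-14.68,0,5.78,1' 30; python3 -c "
from h import *
go([.4615,-.0796,.2],0)"
```

```text
time: 0.72
tool_pos: [0.3314, -0.2851, 0.242]
ee_rot: [-3.141, 0.001, -0.0]
contact_force: [1.3, 0.3, -0.2]
width: 1.002
grip_force: 0.0
tcp [ 0.3314 -0.2851  0.242 ] heading x -0.001 tilt [0.0002 0.0003] d [ 0.13   -0.2056  0.0421] turn -0.001
```

Scaled: -0.2055 m is -8.22, 0.13 m is 5.2.

```bash
python3 nudge.py '5.2,-8.22,0,0,0.7
5.2,-8.22,0,0,0.7
5.2,-8.22,0,0,0.7
5.2,-8.22,0,0,0.7
5.2,-8.22,1.6,0,0.7'; python3 nudge.py '0,0,0,0,0.7'; python3 - <<'E'
from h import *
go([.4615,-.0796,.06],0)
s=r.observe(); im=r.camera("wrist"); m=r.camera_model("wrist")
for k,P in dict(top=[.4615,-.0796,.08],g=s["tool_pos"]).items():
    u,v=proj(m,P,s); print(k,u,v); cv2.drawMarker(im,(int(round(u)),int(round(v))),(0,255,0),cv2.MARKER_CROSS,10,1)
cv2.imwrite("pics/w1.png",im)
E
```

```text
time: 1.35
tool_pos: [0.4641, -0.0792, 0.2046]
ee_rot: [3.139, 0.009, 0.011]
contact_force: [0.1, -1.2, -0.1]
width: 0.696
grip_force: 0.0
time: 1.48
tool_pos: [0.4586, -0.0799, 0.1991]
ee_rot: [-3.138, -0.002, 0.011]
contact_force: [-0.2, 0.9, -0.4]
width: 0.699
grip_force: 0.0
tcp [ 0.4586 -0.0799  0.1991] heading x 0.001 tilt [-0.007   0.0031] d [3.900e-03 1.000e-04 1.391e-01] turn 0.001
top 320.94978385940317 237.38692300197212
g 320.6415839685735 328.61792654569484
```

View pics/w1.png

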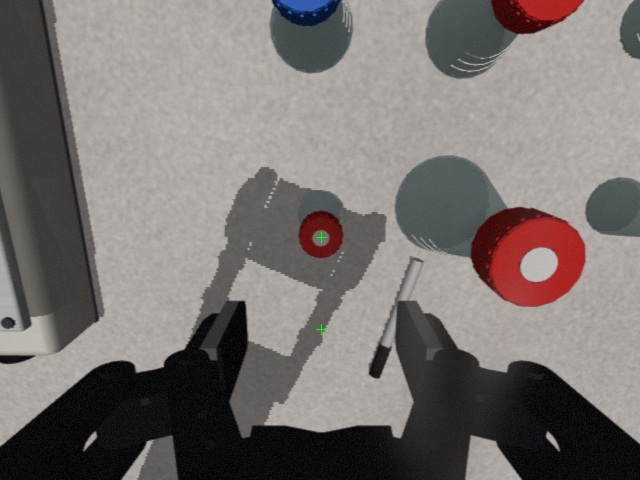

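```bash
python3 nudge.py '0,0,2,0,0.7
0,0,4,0,0.7
0,0,5.52,0,0.7
0,0,5.52,0,0.7
0,0,5.52,0,0.7'; python3 nudge.py '0,0,0,0,0
0,0,0,0,0
0,0,0,0,0
0,0,0,0,0' 30; python3 -c "
from h import *
go([.4615,-.0796,.062],0)"
```

```text
time: 2.15
tool_pos: [0.4625, -0.0829, 0.0667]
ee_rot: [3.14, -0.002, 0.005]
contact_force: [0.4, 1.0, 0.4]
width: 0.699
grip_force: 0.0
time: 2.65
tool_pos: [0.4623, -0.0819, 0.0661]
ee_rot: [3.141, -0.0, 0.005]
contact_force: [0.1, 2.1, 6.2]
width: 0.336
grip_force: 29.1
tcp [ 0.4623 -0.0819  0.0661] heading x -0.0 tilt [ 0.0032 -0.0009] d [-0.0008 -0.0023  0.0041] turn -0.0
```

Scaled: -0.17 m is -6.8, -0.14 m is -5.6.

```bash
python3 nudge.py '0,0,-1.6,0,0
0,0,-3.6,0,0
0,0,-5.6,0,0
0,0,-6.8,0,0
0,0,-6.8,0,0'; python3 nudge.py '0,-1.2,0,0,0
0.12,-3.2,0,0,0
0.24,-5.2,0,0,0
0.4,-7.2,0,0,0
0.4,-9.2,0,0,0'; python3 nudge.py '0,-1.2,0,0,0
0,-1.92,0,0,0
0,-1.92,0,0,0
0,-1.92,0,0,0
0,-1.92,0,0,0'; python3 - <<'E'
from h import *
go([.4724,.1964,.167],0)
cv2.imwrite("pics/w2.png",r.camera("wrist"))
E
```

```text
time: 3.28
tool_pos: [0.4624, -0.0823, 0.2375]
ee_rot: [3.139, -0.0, 0.01]
contact_force: [-0.5, -1.0, -0.5]
width: 0.334
grip_force: 29.8
time: 3.9
tool_pos: [0.4699, 0.15, 0.2325]
ee_rot: [3.141, -0.0, -0.004]
contact_force: [0.9, 0.1, 0.4]
width: 0.333
grip_force: 29.9
time: 4.53
tool_pos: [0.471, 0.1954, 0.2342]
ee_rot: [3.141, -0.003, -0.0]
contact_force: [-0.0, 0.5, -0.7]
width: 0.334
grip_force: 29.9
tcp [0.471  0.1954 0.2342] heading x -0.002 tilt [-0.     -0.0003] d [ 0.0014 -0.001   0.0672] turn -0.002
```

View pics/w2.png

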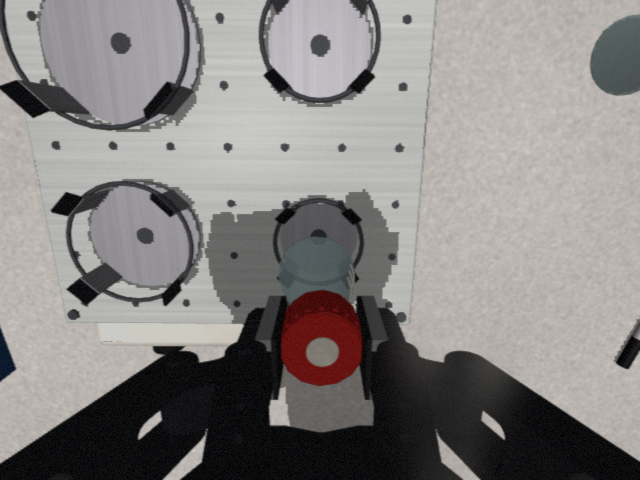

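```bash
python3 -c "
from h import *
s=r.observe();print(back(r.camera_model('wrist'),322,352,.248,s)-s['tool_pos'])"; python3 nudge.py '0.06,-0.04,0.8,0,0
0.06,-0.04,1.6,0,0
0.06,-0.04,2.24,0,0
0.06,-0.04,2.56,0,0
0.06,-0.04,2.56,0,0'; python3 nudge.py '0,0,0.04,0,0
0,0,0.08,0,0
0,0,0.12,0,0'; python3 -c "
from h import *
go([.4724,.1964,.167],0)"
```

```text
[-0.00168875 -0.00049406  0.01363689]
time: 5.2
tool_pos: [0.4722, 0.1973, 0.17]
ee_rot: [3.141, -0.001, -0.001]
contact_force: [-0.4, 0.3, -0.0]
width: 0.33
grip_force: 29.9
time: 5.58
tool_pos: [0.4726, 0.1975, 0.1676]
ee_rot: [-3.141, 0.0, -0.001]
contact_force: [0.3, 0.1, -0.4]
width: 0.334
grip_force: 29.9
tcp [0.4726 0.1975 0.1676] heading x -0.0 tilt [0.0007 0.0001] d [-0.0002  0.0011  0.0006] turn -0.0
```

Scaled: 0.0015 m is 0.06, 0.001 m is 0.04.

```bash
python3 nudge.py '0,0.04,0.04,0,0
0,0.04,0.06,0,0'; python3 nudge.py '0,0,0,0,0.45
0,0,0,0,0.6
0,0,0,0,0.7
0,0,0,0,0.7'; python3 nudge.py '0,0,-1.2,0,0.7
0,0,-2.8,0,0.7
0,0,-4.4,0,0.7
0,0,-5.2,0,0.7'; python3 - <<'E'
from h import *
go([.6096,-.3344,.24],0)
cv2.imwrite("pics/w3.png",r.camera("wrist"))
E
```

```text
time: 5.82
tool_pos: [0.4732, 0.1971, 0.1672]
ee_rot: [-3.14, 0.001, -0.004]
contact_force: [-1.2, 2.4, 7.4]
width: 0.336
grip_force: 30.8
time: 6.32
tool_pos: [0.4722, 0.1963, 0.1656]
ee_rot: [3.142, -0.0, -0.001]
contact_force: [-0.8, 0.2, 0.8]
width: 0.702
grip_force: 0.0
time: 6.82
tool_pos: [0.4732, 0.1965, 0.2985]
ee_rot: [-3.141, 0.0, -0.006]
contact_force: [0.3, -0.1, -0.2]
width: 0.697
grip_force: 0.0
tcp [0.4732 0.1965 0.2985] heading x -0.0 tilt [0.0038 0.0006] d [0.1363 0.531  0.0587] turn -0.0
```

View pics/w3.png

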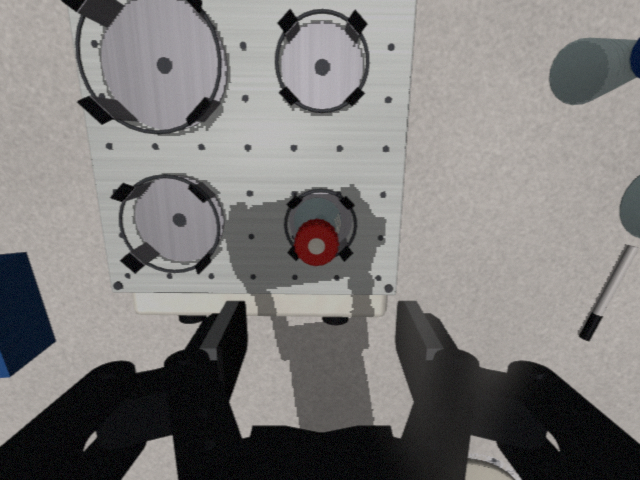

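```bash
python3 -c "
from h import *
print(back(r.camera_model('wrist'),316,246,.181,r.observe()))"; python3 nudge.py '0.6,2.2,0,0,0.7
1.2,4.6,0,0,0.7
1.8,7,0,0,0.7
2.4,9.4,0,0,0.7
3,11.8,0,0,0.7'; python3 nudge.py '0.6,2.4,0,0,0.7
1.2,4.8,0,0,0.7
1.8,7.2,0,0,0.7
2.44,9.44,0,0,0.7
2.44,9.44,0,0,0.7'; python3 nudge.py '0,0,2,0,0.7
0,0,4,0,0.7
0,0,4,0,0.7
0,0,4,0,0.7';  python3 -c "
from h import *
go([.6096,-.3344,.076],0)"
```

```text
[0.47234977 0.20019129 0.181     ]
time: 7.5
tool_pos: [0.5473, -0.1005, 0.295]
ee_rot: [-3.141, 0.001, 0.001]
contact_force: [0.7, 1.0, -0.1]
width: 0.699
grip_force: 0.0
time: 8.12
tool_pos: [0.6074, -0.3385, 0.292]
ee_rot: [-3.14, 0.007, 0.005]
contact_force: [-0.3, 0.1, -0.3]
width: 0.701
grip_force: 0.0
time: 8.62
tool_pos: [0.6091, -0.3346, 0.1981]
ee_rot: [3.14, 0.001, 0.004]
contact_force: [0.6, -0.1, 1.3]
width: 0.699
grip_force: 0.0
tcp [ 0.6091 -0.3346  0.1981] heading x 0.0 tilt [ 0.0023 -0.0017] d [ 0.0002 -0.0004  0.1221] turn 0.0
```

Scaled: 0.121 m is 4.84, 0.11 m is 4.4.

```bash
python3 nudge.py '0,0,1.6,0,0.7
0,0,3.2,0,0.7
0,0,4.4,0,0.7
0,0,4.84,0,0.7
0,0,4.84,0,0.7'; python3 nudge.py '0,0,0,0,0.7
0,0,0,0,0
0,0,0,0,0
0,0,0,0,0
0,0,0,0,0' 35; python3 -c "
from h import *
go([.6096,-.3344,.076],0)"; python3 nudge.py '0,0,-1.6,0,0
0,0,-3.6,0,0
0,0,-5.6,0,0
0,0,-7.2,0,0
0,0,-7.2,0,0';python3 -c "
from h import *
go([.5964,.1949,.3],0)"
```

```text
time: 9.25
tool_pos: [0.6092, -0.3352, 0.0766]
ee_rot: [3.14, -0.0, 0.003]
contact_force: [1.8, 0.2, -0.4]
width: 0.702
grip_force: 0.0
time: 9.88
tool_pos: [0.6091, -0.335, 0.0764]
ee_rot: [3.14, -0.0, 0.003]
contact_force: [-0.5, 0.6, 6.6]
width: 0.393
grip_force: 34.5
tcp [ 0.6091 -0.335   0.0764] heading x -0.0 tilt [ 0.0019 -0.0012] d [ 0.0005 -0.0006  0.0004] turn -0.0
time: 10.5
tool_pos: [0.6098, -0.3359, 0.2597]
ee_rot: [3.136, -0.0, 0.01]
contact_force: [0.7, 0.7, -0.4]
width: 0.388
grip_force: 34.9
tcp [ 0.6098 -0.3359  0.2597] heading x -0.0 tilt [ 0.0066 -0.0055] d [-0.0133 -0.5306 -0.0433] turn -0.0
```

Scaled: -0.135 m is -5.4, -0.245 m is -9.8.

```bash
python3 nudge.py '0,-1.2,0,0,0
-0.12,-3.2,0,0,0
-0.24,-5.4,0,0,0
-0.36,-7.6,0,0,0
-0.48,-9.8,0,0,0'; python3 nudge.py '0,-2.2,0,0,0
0,-4.4,0,0,0
0,-6.6,0,0,0
0,-8.8,0,0,0
0,-10.4,0,0,0'; python3 nudge.py '0,-1.02,0,0,0
0,-1.02,0,0,0
0,-1.02,0.8,0,0
0,-1.02,1.2,0,0
0,-1.02,1.2,0,0';python3 -c "
from h import *
go([.5959,.1949,.178],0)"
```

```text
time: 11.12
tool_pos: [0.5951, -0.0876, 0.2525]
ee_rot: [-3.14, 0.001, 0.005]
contact_force: [0.4, -0.0, -0.9]
width: 0.39
grip_force: 35.0
time: 11.75
tool_pos: [0.595, 0.1726, 0.2525]
ee_rot: [3.141, 0.002, -0.005]
contact_force: [0.8, 0.2, -0.2]
width: 0.391
grip_force: 35.0
time: 12.38
tool_pos: [0.5953, 0.1949, 0.2224]
ee_rot: [3.141, -0.002, -0.006]
contact_force: [0.1, 0.1, -0.8]
width: 0.391
grip_force: 35.0
tcp [0.5953 0.1949 0.2224] heading x -0.001 tilt [-0.004  -0.0006] d [ 0.0007 -0.0001  0.0444] turn -0.001
```

```bash
cat >> h.py <<'E'
def vent(z,lo=(250,250),hi=(400,470)):
    "cap top centre (world) from the red blob's grey disc in the wrist view"
    s=r.observe(); im=r.camera("wrist").astype(int); m=r.camera_model("wrist")
    red=((im[...,2]>1.8*im[...,1]+20)).astype(np.uint8); red[:lo[1]]=0; red[hi[1]:]=0; red[:,:lo[0]]=0; red[:,hi[0]:]=0
    c=max(cv2.findContours(red,0,2)[0],key=cv2.contourArea); fill=cv2.drawContours(np.zeros_like(red),[c],-1,1,-1)
    g=((fill==1)&(cv2.erode(fill,np.ones((9,9)))==1)&(im.min(2)>90)); v,u=np.nonzero(g)
    print("vent px",u.mean().round(1),v.mean().round(1),len(u),"world",back(m,u.mean(),v.mean(),z,s).round(4))
E
python3 -c "
from h import *
vent(.2224-.0764+.096)"; python3 nudge.py '0.02,0,0.8,0,0
0.02,0,1.36,0,0
0.02,0,1.64,0,0
0.02,0,1.72,0,0
0.02,0,1.78,0,0';python3 -c "
from h import *
go([.5959,.1949,.178],0)
vent(.197)"
```

```text
vent px 321.6 356.4 1056 world [0.5958 0.1945 0.242 ]
time: 13.05
tool_pos: [0.5971, 0.196, 0.1806]
ee_rot: [-3.141, 0.0, -0.001]
contact_force: [0.6, 0.2, -1.1]
width: 0.392
grip_force: 35.0
tcp [0.5971 0.196  0.1806] heading x -0.0 tilt [0.0008 0.0001] d [-0.0012  0.0011  0.0026] turn -0.0
vent px 321.6 356.4 1059 world [0.5954 0.1956 0.197 ]
```

Scaled: 0.003 m is 0.12, 0.002 m is 0.08.

```bash
python3 nudge.py '0,0,0.04,0,0
0,0,0.08,0,0
0,0,0.12,0,0
0,0,0.12,0,0'; python3 nudge.py '0,0,0.02,0,0
0,0,0.04,0,0'
```

```text
time: 13.6
tool_pos: [0.5969, 0.1959, 0.1774]
ee_rot: [-3.142, 0.0, -0.0]
contact_force: [1.2, -0.1, -1.0]
width: 0.392
grip_force: 35.1
time: 13.85
tool_pos: [0.5974, 0.196, 0.1773]
ee_rot: [-3.141, 0.0, -0.002]
contact_force: [-1.2, -0.1, 6.4]
width: 0.397
grip_force: 35.5
```

Contact with the plate (6 N). Release and go to the 100 ml flask.

```bash
python3 nudge.py '0,0,0,0,0.5
0,0,0,0,0.65
0,0,0,0,0.75
0,0,0,0,0.75'; python3 nudge.py '0,0,-1.2,0,0.75
0,0,-2.8,0,0.75
0,0,-4.4,0,0.75
0,0,-5.2,0,0.75
0,0,-5.2,0,0.75'; python3 - <<'E'
from h import *
go([.6028,-.1919,.31],0)
vent(.197,(200,150),(450,400))
E
```

```text
time: 14.35
tool_pos: [0.5968, 0.1959, 0.1761]
ee_rot: [3.142, -0.0, -0.0]
contact_force: [0.7, 0.6, -0.6]
width: 0.745
grip_force: 0.0
time: 14.98
tool_pos: [0.5975, 0.196, 0.3075]
ee_rot: [-3.141, 0.0, -0.004]
contact_force: [0.4, 0.5, 0.1]
width: 0.751
grip_force: 0.0
tcp [0.5975 0.196  0.3075] heading x -0.0 tilt [0.0027 0.0004] d [ 0.0054  0.3879 -0.0026] turn -0.0
vent px 319.1 246.4 268 world [0.5977 0.1972 0.197 ]
```

Scaled: 0.295 m is 11.8, 0.235 m is 9.4.

```bash
python3 nudge.py '0,2.2,0,0,0.75
0,4.6,0,0,0.75
0.2,7,0,0,0.75
0.2,9.4,0,0,0.75
0.2,11.8,0,0,0.75'; python3 nudge.py '0,2.2,0,0,0.75
0,3.72,0,0,0.75
0,3.72,2,0,0.75
0,3.72,4,0,0.75
0,3.72,4,0,0.75'; python3 nudge.py '0,0,0,0,0.75'; python3 -c "
from h import *
go([.6028,-.1919,.098],0)"
```

```text
time: 15.65
tool_pos: [0.6006, -0.1006, 0.3033]
ee_rot: [-3.14, 0.0, 0.006]
contact_force: [0.5, 0.3, 0.6]
width: 0.751
grip_force: 0.0
time: 16.27
tool_pos: [0.5977, -0.1901, 0.1987]
ee_rot: [-3.135, 0.001, 0.02]
contact_force: [-0.2, -0.8, 0.1]
width: 0.755
grip_force: 0.0
time: 16.4
tool_pos: [0.6021, -0.1922, 0.2072]
ee_rot: [3.141, -0.0, 0.001]
contact_force: [-0.5, 0.1, 1.0]
width: 0.75
grip_force: 0.0
tcp [ 0.6021 -0.1922  0.2072] heading x -0.0 tilt [ 0.0006 -0.0003] d [ 0.0006 -0.0003  0.1092] turn -0.0
```

Scaled: 0.108 m is 4.32, 0.1 m is 4.

```bash
python3 nudge.py '0.024,0,1.6,0,0.75
0.024,0,3,0,0.75
0.024,0,4,0,0.75
0.024,0,4.32,0,0.75
0.024,0,4.32,0,0.75'; python3 nudge.py '0,0,0,0,0.75
0,0,0,0,0
0,0,0,0,0
0,0,0,0,0
0,0,0,0,0' 45; python3 nudge.py '0,0,-1.6,0,0
0,0,-3.6,0,0
0,0,-5.6,0,0
0,0,-7.6,0,0
0,0,-8.8,0,0';python3 -c "
from h import *
go([.4726,.3214,.32],0)"
```

```text
time: 17.02
tool_pos: [0.6034, -0.1925, 0.1001]
ee_rot: [3.14, 0.0, 0.003]
contact_force: [0.1, -0.7, 0.6]
width: 0.75
grip_force: 0.0
time: 17.65
tool_pos: [0.6031, -0.1923, 0.0996]
ee_rot: [3.141, -0.0, 0.003]
contact_force: [-0.4, 1.3, 6.3]
width: 0.45
grip_force: 44.9
time: 18.27
tool_pos: [0.6028, -0.1924, 0.3212]
ee_rot: [3.14, -0.0, 0.004]
contact_force: [0.9, -0.4, -1.5]
width: 0.45
grip_force: 45.4
tcp [ 0.6028 -0.1924  0.3212] heading x -0.0 tilt [ 0.0027 -0.0018] d [-1.303e-01 -5.138e-01 -1.000e-04] turn -0.0
```

Scaled: -0.245 m is -9.8, -0.19 m is -7.6.

```bash
python3 nudge.py '-0.32,-1.2,0,0,0
-0.8,-3.2,0,0,0
-1.36,-5.4,0,0,0
-1.92,-7.6,0,0,0
-2.48,-9.8,0,0,0'; python3 nudge.py '-0.56,-2.2,0,0,0
-1.12,-4.4,0,0,0
-1.68,-6.6,0,0,0
-2.24,-8.8,0,0,0
-2.64,-10.2,0,0,0'; python3 nudge.py '-0.08,-0.56,0,0,0
-0.08,-0.56,0,0,0
-0.08,-0.56,1.2,0,0
-0.08,-0.56,2,0,0
-0.08,-0.56,2,0,0';python3 -c "
from h import *
go([.4726,.3214,.2006],0)
vent(r.observe()['tool_pos'][2]-.0996+.118)"
```

```text
time: 18.9
tool_pos: [0.5395, 0.0545, 0.3178]
ee_rot: [-3.142, 0.001, 0.001]
contact_force: [0.7, -0.2, -1.1]
width: 0.444
grip_force: 45.5
time: 19.52
tool_pos: [0.4732, 0.31, 0.3177]
ee_rot: [3.141, 0.003, -0.001]
contact_force: [0.4, 0.0, -2.3]
width: 0.444
grip_force: 45.5
time: 20.15
tool_pos: [0.4721, 0.32, 0.2663]
ee_rot: [3.139, -0.003, -0.006]
contact_force: [0.3, -0.1, -0.4]
width: 0.446
grip_force: 45.5
tcp [0.4721 0.32   0.2663] heading x -0.002 tilt [-0.0039 -0.0022] d [ 0.0008 -0.0016  0.0657] turn -0.002
vent px 321.5 356.9 1376 world [0.4716 0.3197 0.2847]
```

Scaled: 0.062 m is 2.48, 0.055 m is 2.2.

```bash
python3 nudge.py '0.04,-0.04,0.8,0,0
0.04,-0.04,1.6,0,0
0.04,-0.04,2.2,0,0
0.04,-0.04,2.48,0,0
0.04,-0.04,2.48,0,0';  python3 nudge.py '0,0,0,0,0';python3 -c "
from h import *
go([.4726,.3214,.2006],0)
vent(.22)"
```

```text
time: 20.82
tool_pos: [0.4736, 0.3228, 0.2064]
ee_rot: [3.141, -0.001, -0.0]
contact_force: [-0.7, -0.5, -0.1]
width: 0.448
grip_force: 45.5
time: 20.95
tool_pos: [0.474, 0.3231, 0.2073]
ee_rot: [-3.141, 0.0, -0.002]
contact_force: [1.4, 0.1, -1.0]
width: 0.444
grip_force: 45.5
tcp [0.474  0.3231 0.2073] heading x -0.0 tilt [0.0015 0.0006] d [-0.0014  0.0017  0.0067] turn -0.0
vent px 321.5 356.9 1370 world [0.4697 0.3228 0.22  ]
```

```bash
python3 nudge.py '-0.02,0.06,0.08,0,0
-0.02,0.06,0.16,0,0
-0.02,0.06,0.22,0,0
-0.02,0.06,0.26,0,0'; python3 nudge.py '0,0,0.02,0,0
0,0,0.04,0,0'
```

```text
time: 21.5
tool_pos: [0.4733, 0.3216, 0.2007]
ee_rot: [-3.141, 0.0, -0.002]
contact_force: [-1.7, -1.2, 6.7]
width: 0.45
grip_force: 46.2
time: 21.75
tool_pos: [0.4736, 0.3216, 0.2006]
ee_rot: [-3.141, 0.0, -0.003]
contact_force: [-1.9, -2.0, 8.7]
width: 0.449
grip_force: 46.4
```

Scaled: -0.13 m is -5.2, -0.11 m is -4.4.

```bash
python3 nudge.py '0,0,0,0,0.55
0,0,0,0,0.7
0,0,0,0,0.8
0,0,0,0,0.8'; python3 nudge.py '0,0,-1.2,0,0.8
0,0,-2.8,0,0.8
0,0,-4.4,0,0.8
0,0,-5.2,0,0.8
0,0,-5.2,0,0.8'; python3 - <<'E'
from h import *
go([.4693,-.1865,.31],0)
vent(.219,(200,150),(450,400))
E
```

```text
time: 22.25
tool_pos: [0.4729, 0.3214, 0.1986]
ee_rot: [3.141, -0.0, -0.0]
contact_force: [0.8, -0.7, -0.0]
width: 0.801
grip_force: 0.0
time: 22.88
tool_pos: [0.4738, 0.3217, 0.3307]
ee_rot: [-3.14, 0.0, -0.006]
contact_force: [0.4, -0.1, -0.1]
width: 0.802
grip_force: 0.0
tcp [0.4738 0.3217 0.3307] heading x -0.0 tilt [0.0037 0.0015] d [-0.0045  0.5083  0.0199] turn -0.0
vent px 319.4 246.9 360 world [0.4734 0.3229 0.219 ]
```

Scaled: 0.29 m is 11.6, 0.23 m is 9.2.

```bash
python3 nudge.py '0,2,0,0,0.85
0,4.4,0,0,0.85
-0.16,6.8,0,0,0.85
-0.16,9.2,0,0,0.85
-0.16,11.6,0,0,0.85'; python3 nudge.py '0,2.4,0,0,0.85
0,4.8,0,0,0.85
0,7.2,0,0,0.85
0,8.72,0,0,0.85
0,8.72,1.6,0,0.85'; python3 nudge.py '0,0,1.6,0,0.85
0,0,2.4,0,0.85
0,0,2.4,0,0.85
0,0,2.4,0,0.85'; python3 -c "
from h import *
go([.4693,-.1865,.134],0)"
```

```text
time: 23.55
tool_pos: [0.4678, 0.0298, 0.3268]
ee_rot: [-3.141, -0.0, 0.004]
contact_force: [0.8, -0.9, 0.2]
width: 0.849
grip_force: 0.0
time: 24.18
tool_pos: [0.4694, -0.19, 0.2892]
ee_rot: [3.139, -0.007, 0.005]
contact_force: [0.4, 0.5, -0.3]
width: 0.851
grip_force: 0.0
time: 24.68
tool_pos: [0.469, -0.1866, 0.2291]
ee_rot: [3.141, -0.0, 0.0]
contact_force: [0.2, 0.0, 0.2]
width: 0.847
grip_force: 0.0
tcp [ 0.469  -0.1866  0.2291] heading x -0.0 tilt [ 0.0003 -0.0002] d [ 0.0003 -0.0002  0.0951] turn -0.0
```

Scaled: 0.095 m is 3.8, 0.09 m is 3.6.

```bash
python3 nudge.py '0.012,0,1.6,0,0.85
0.012,0,2.8,0,0.85
0.012,0,3.6,0,0.85
0.012,0,3.8,0,0.85
0.012,0,3.8,0,0.85'; python3 nudge.py '0,0,0,0,0.85
0,0,0,0,0
0,0,0,0,0
0,0,0,0,0
0,0,0,0,0' 60; python3 nudge.py '0,0,-1.2,0,0
0,0,-3.2,0,0
0,0,-5.2,0,0
0,0,-7.2,0,0
0,0,-9.2,0,0';python3 -c "
from h import *
go([.5982,.3198,.364],0)"
```

```text
time: 25.3
tool_pos: [0.4698, -0.187, 0.1349]
ee_rot: [3.141, -0.0, 0.002]
contact_force: [0.7, 1.1, 0.8]
width: 0.852
grip_force: 0.0
time: 25.92
tool_pos: [0.4698, -0.1867, 0.1348]
ee_rot: [3.141, -0.0, 0.002]
contact_force: [-0.1, 2.7, 5.0]
width: 0.525
grip_force: 60.9
time: 26.55
tool_pos: [0.4687, -0.1863, 0.3647]
ee_rot: [-3.141, 0.0, 0.002]
contact_force: [0.0, -0.8, -1.3]
width: 0.528
grip_force: 61.9
tcp [ 0.4687 -0.1863  0.3647] heading x -0.0 tilt [-0.001   0.0006] d [ 0.1293 -0.5062  0.0008] turn -0.0
```

```bash
python3 nudge.py '0.28,-1.2,0,0,0
0.8,-3.2,0,0,0
1.32,-5.2,0,0,0
1.84,-7.2,0,0,0
2.36,-9.2,0,0,0'; python3 nudge.py '0.52,-2,0,0,0
1.04,-4,0,0,0
1.56,-6,0,0,0
2.08,-8,0,0,0
2.56,-10,0,0,0'; python3 nudge.py '0.24,-1.04,0,0,0
0.24,-1.04,0,0,0
0.24,-1.04,0,0,0
0.24,-1.04,1.6,0,0
0.24,-1.04,1.6,0,0';python3 -c "
from h import *
go([.5987,.3198,.236],0)
vent(r.observe()['tool_pos'][2]-.1348+.155)"
```

```text
time: 27.18
tool_pos: [0.5281, 0.045, 0.363]
ee_rot: [3.141, -0.001, -0.002]
contact_force: [-0.8, -0.8, -1.8]
width: 0.525
grip_force: 62.1
time: 27.8
tool_pos: [0.5923, 0.2949, 0.3627]
ee_rot: [3.141, -0.0, -0.002]
contact_force: [0.9, 1.4, -1.4]
width: 0.524
grip_force: 62.0
time: 28.42
tool_pos: [0.5966, 0.3175, 0.3196]
ee_rot: [3.139, -0.003, -0.013]
contact_force: [0.2, -1.0, -2.0]
width: 0.528
grip_force: 62.2
tcp [0.5966 0.3175 0.3196] heading x -0.002 tilt [-0.0081 -0.0029] d [ 0.0028 -0.0025  0.0836] turn -0.002
vent px 321.0 361.4 2019 world [0.5956 0.3174 0.3398]
```

```bash
python3 nudge.py '0.04,-0.04,0.8,0,0
0.04,-0.04,1.6,0,0
0.04,-0.04,2.4,0,0
0.04,-0.04,3,0,0
0.04,-0.04,3,0,0';  python3 nudge.py '0,0,0,0,0
0,0,0,0,0';python3 -c "
from h import *
go([.5987,.3198,.2358],0)
vent(r.observe()['tool_pos'][2]-.1348+.155)"
```

```text
time: 29.1
tool_pos: [0.5983, 0.3201, 0.2465]
ee_rot: [3.14, -0.0, -0.006]
contact_force: [-0.1, 0.2, -2.2]
width: 0.526
grip_force: 62.3
time: 29.35
tool_pos: [0.5998, 0.3206, 0.2501]
ee_rot: [-3.141, 0.0, -0.003]
contact_force: [-0.3, 0.2, -1.3]
width: 0.521
grip_force: 62.3
tcp [0.5998 0.3206 0.2501] heading x -0.0 tilt [0.0021 0.0007] d [-0.0012  0.0008  0.0143] turn -0.0
vent px 321.3 359.5 1933 world [0.5994 0.3203 0.2703]
```

Scaled: 0.0125 m is 0.5, 0.011 m is 0.44.

```bash
python3 nudge.py '-0.04,0.02,0.16,0,0
-0.04,0.02,0.32,0,0
-0.04,0.02,0.44,0,0
-0.04,0.02,0.5,0,0
-0.04,0.02,0.5,0,0'; python3 nudge.py '0,0,0.02,0,0
0,0,0.04,0,0
0,0,0.06,0,0'
```

```text
time: 30.02
tool_pos: [0.5983, 0.3199, 0.2363]
ee_rot: [-3.142, 0.0, -0.0]
contact_force: [-1.5, 0.2, -1.8]
width: 0.528
grip_force: 62.6
time: 30.4
tool_pos: [0.5986, 0.32, 0.2359]
ee_rot: [-3.141, 0.0, -0.002]
contact_force: [-1.6, 0.6, 3.9]
width: 0.529
grip_force: 62.9
```

Touching the plate. Release, rise and retreat, then check with the fixed cameras.

Scaled: 0.29 m is 11.6, 0.23 m is 9.2.

```bash
python3 nudge.py '0,0,0,0,0.65
0,0,0,0,0.75
0,0,0,0,0.85
0,0,0,0,0.85'; python3 nudge.py '0,0,-1.2,0,0.85
0,0,-2.8,0,0.85
0,0,-4.4,0,0.85
0,0,-5.2,0,0.85
0,0,-5.2,0,0.85'; python3 nudge.py '0,2,0,0,0.85
-0.8,4.4,0,0,0.85
-1.6,6.8,0,0,0.85
-2.4,9.2,0,0,0.85
-3.2,11.6,0,0,0.85'; python3 nudge.py '-0.8,2,0,0,0.85
-1.6,4.4,0,0,0.85
-2.4,6.8,0,0,0.85
-2.4,8,0,0,0.85
-2.4,8,0,0,0.85'; python3 - <<'E'
from h import *
t=r.camera("top"); s=r.camera("side")
a=cv2.resize(t[140:310,85:260],None,fx=3,fy=3,interpolation=cv2.INTER_CUBIC)
cv2.imwrite("pics/e1.png",a)
cv2.imwrite("pics/e2.png",cv2.resize(s[130:430,150:450],None,fx=2,fy=2,interpolation=cv2.INTER_CUBIC))
E
```

```text
time: 30.9
tool_pos: [0.5983, 0.3199, 0.2347]
ee_rot: [-3.142, 0.0, 0.0]
contact_force: [-0.7, -0.5, -0.4]
width: 0.847
grip_force: 0.0
time: 31.52
tool_pos: [0.599, 0.3202, 0.3671]
ee_rot: [-3.14, 0.0, -0.007]
contact_force: [-0.7, -0.7, -0.2]
width: 0.853
grip_force: 0.0
time: 32.15
tool_pos: [0.5177, 0.0311, 0.3628]
ee_rot: [-3.141, -0.0, 0.004]
contact_force: [0.9, -0.2, 0.3]
width: 0.851
grip_force: 0.0
time: 32.78
tool_pos: [0.4582, -0.1688, 0.3628]
ee_rot: [-3.14, 0.006, 0.004]
contact_force: [-1.4, 0.1, -0.2]
width: 0.847
grip_force: 0.0
```

View pics/e1.png

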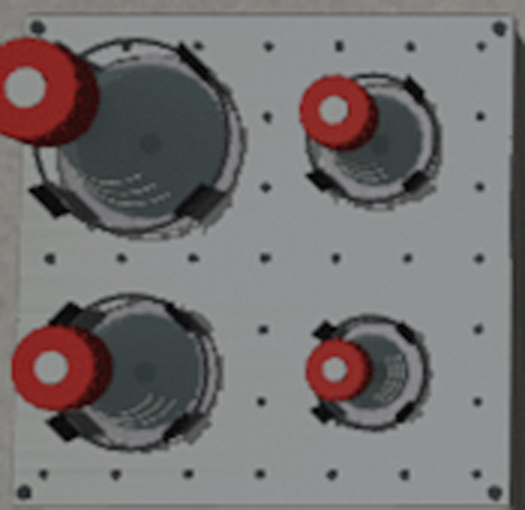

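View pics/e2.png

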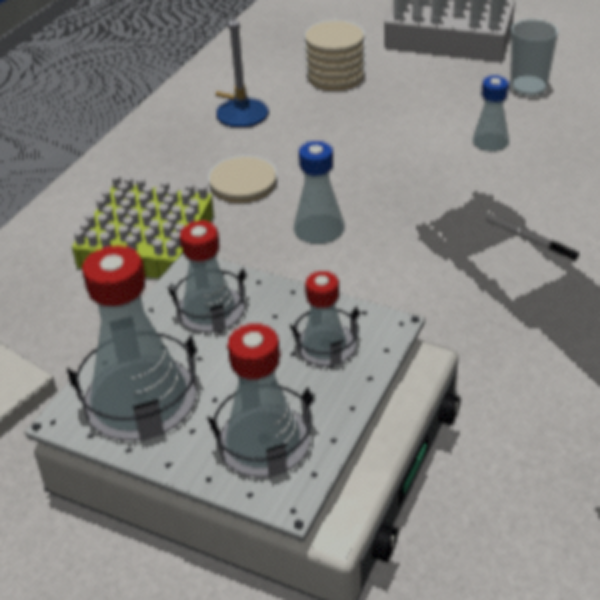

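```bash
python3 - <<'E'
from h import *
m=r.camera_model("top")
for k,x,y,h,c in (("250",25,88,.155,(.5982,.3198)),("50",334,110,.096,(.5964,.1949)),("100",51,367,.118,(.4726,.3214)),("25",335,369,.08,(.4716,.1964))):
    print(k,(1000*(back(m,(x+.5)/3-.5+85,(y+.5)/3-.5+140,.101+h)[:2]-c)).round(1),"mm")
print(r.observe()["qvel"].round(3))
E
```

```text
250 [0.4 0.6] mm
50 [1.4 1.2] mm
100 [1.4 0.9] mm
25 [0.7 2.5] mm
[ 0.026 -0.009 -0.006 -0.002  0.002 -0.002]
```

```bash
python3 nudge.py '0,0,0,0,0.85
0,0,0,0,0.85
0,0,0,0,0.85'; python3 -c "
from station import r
print(r.close_job())"
```

```text
time: 33.25
tool_pos: [0.4593, -0.1667, 0.3648]
ee_rot: [-3.142, -0.001, -0.0]
contact_force: [-0.4, 0.5, -0.2]
width: 0.849
grip_force: 0.0
the job is handed in; nothing more can be done
None
```

All four red-capped flasks stand upright in their matching clamps, each within about 3 mm of the clamp centre by the top camera. The two blue-capped flasks were left untouched, and the job was handed in at 33 s; no verdict was returned.

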